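# Fill the condiment stand

## Robot

A 6-joint arm with a two-finger parallel gripper is mounted at the origin on the work surface. World frame = base frame: x ahead of the robot, y to its left, z up, the work surface at z = 0. Lengths are in m, angles in rad, forces in N, time in s.
With the tool pointing down it reaches from about 0.25 to 0.775 m from the base axis. Payload 4 kg.
Tool frame: the origin (TCP) lies at the centre of the arm's flange, where the gripper is bolted on; the fingertips stand 199 mm ahead of it and the grasp point (between the pads) lies 180 mm ahead of it; z points along the fingers, y is the line along which they close (so a half turn about z gives the same grasp; the last joint's range is limited). The gripper opens to 94 mm and grips with 3 to 60 N. Pads are 16 mm wide; open, the fingers measure 119 mm over their backs; the gripper's body (75 mm by 177 mm) begins 78 mm behind the grasp point.
Start: joints at [-1.259, 0.087, 1.371, -0, 1.684, -0.103], TCP at [0.222, -0.503, 0.405] pointing down, gripper open.
Joint ranges: [-3.1, 3.1], [-0.76, 2.03], [0.27, 2.55], [-1.08, 4.22], [0.17, 2.65], [-2.57, 2.57]. Speed limits (rad/s): [2.79, 2.79, 3.14, 3.14, 3.14, 3.14].

## Interface

Orientations are given as a rotation vector (axis times angle).
In Python, from workcell import manip gives the robot as it stands.
- The arm moves only by the shell command python3 jog.py 'ROWS' [OPENING] [FORCE]. ROWS is a JSON list of rows, 1 to 5 of them, each of 6 numbers: dx, dy, dz in m, then a rotation vector rx, ry, rz in rad; each row shifts and turns the commanded pose from where the row before left it, along the tool's axes as they then stand; what a row does not reach is not made up. A row lasts 1/8 s, in which the tool goes at most 0.0625 m and 0.188 rad, less where a joint would pass 70% of its speed; a pose out of reach is approached as far as the arm can. OPENING is the finger opening in m, set as the command begins (- or left out keeps the last). The fingers move at their own pace and stop on an object; FORCE is the grip in N (left out, the last holds). Time passes only in rows, so rows that do not move let the fingers close. It prints the time, the measured TCP pose, the force, the opening and the grip force at its end.
- manip.get_state(): the state, without advancing time (a new reading comes with each control period).
- manip.get_image(name): name is "scene" or "top" or "wrist"; returns the picture (400x640x3 uint8, blue, green, red); there is no depth.
- manip.camera_model(name): a dict with "fx", "fy", "cx", "cy" (pixels), "R" (3x3) and "t" (3): a world point X has camera coordinates R X + t; the wrist camera has in their place "T_tool_cam" (4x4, takes a point from camera to tool coordinates, whose origin is the TCP and whose axes are the flange's). Camera axes: x right, y down, z forward; pixel columns grow to the right and rows downward; lengths in m; the calibration is good to about 2 mm. The wrist camera is an equidistant fisheye: a pixel r from the principal point sees the ray r / f radians off the axis. A picture is of the moment at which its call begins: read the wrist's pose just before it. camera_model takes no time and is no camera call.
- manip.job_done(): hands the job in; it is judged then, once.
The state is a dict: "clock": time; "qpos": joint angles; "joint_vel": joint speeds; "effort": joint torques, N m; "tool_pos": TCP position; "eef_rot": TCP orientation; "wrist_force": force on the tool from outside, world axes, zero at the start; "ft_torque": the same for the moment, N m; "gripper_width": finger opening in m; "grasp_force": force on a finger pad.
Only numpy, scipy, OpenCV 4.12 (cv2) and the standard library are available. Lean on these libraries where they do the work, as an engineer would, in place of code of your own. Each camera call takes 0.05 s, during which the arm holds its last target. There are 200 camera calls.

## Task

Fill the wooden condiment stand for the table: the square spouted bottle in the square well, the round spouted bottle in the large round well, the dome-topped salt shaker in the small round well and the slim spice tin in the oblong well, each standing upright on the bottom of its well. Set them down, do not drop them or knock them over, and leave the screw-capped bottle, the flat-lidded jar and the big tea tin standing where they are.

Things in the scene. Friction and masses are not known exactly. Their poses are not given: they have to be found in the camera images.
- caddy: Condiment stand: dark wood block 192 x 192 mm, 40 high, does not slide; low bow handles on its +x and -x sides. Origin: centre of underside, z up; turned any way. Four wells, floors 16 mm up. Centres (x,y mm) in its frame: SQUARE (47,47), 70 x 70, sides along x and y; LARGE ROUND (-47,47), 76 across; OBLONG (-47,-47), 84 along x, 58 along y; SMALL ROUND (47,-47), 62 across.
- square_bottle: Oil bottle, green glass, thin steel pouring spout. Square body 46 x 46 mm (sides along its x and y), 85 high; round neck 25-26 across from 102 to 128 mm up (grip here); steel collar 29 across, 128 to 135; spout tip 154 mm up, leaning to +x. Origin: centre of underside, z up. 0.22-0.45 kg. Square well: sides along the well's, any quarter turn.
- round_bottle: Vinegar bottle, same green glass, same thin steel spout. Round body 54 mm across to 78 mm up, rounded shoulder, round neck 25-26 across from 102 to 128 mm up (grip here), steel collar 29 across, 128 to 135, spout tip 154 mm up. Origin: centre of underside, z up. 0.22-0.45 kg. Large round well, turned any way.
- shaker: Salt shaker: slim white ceramic body 42 mm across, 66 high, under a steel dome top with sprinkling holes, 43 across, straight from 66 to 74 mm up and domed to 92. Origin: centre of underside, z up. 0.11-0.23 kg. Grip it about 62 mm up. Small round well, turned any way.
- spice_tin: Slim oblong metal spice tin with brown paper label: 62 mm along its x, 36 along its y, 78 high, small white sprinkler cap 40 x 24 on top reaching 85 mm. Origin: centre of underside, z up. 0.08-0.17 kg. Grip across the 36 mm. Oblong well, long side along the well's long side (the stand's x), either way round.
- capped_bottle: Look-alike, leave alone: bottle of the same green glass with no spout, stouter (62 mm across), broad flat steel screw cap 38 across; 142 mm high. Origin: centre of underside, z up.
- flat_jar: Look-alike, leave alone: squat white ceramic jar 52 mm across with a flat steel lid 56 across, no holes; 80 mm high. Origin: centre of underside, z up.
- tea_tin: Look-alike, leave alone: bigger metal tin with brown paper label and round steel press-in lid 42 mm across; 82 along its x, 52 along its y, 94 high, 100 with the lid. Origin: centre of underside, z up.

How it is judged:
By the outcome, as a careful person would: the job done as asked, in the order asked, and still so for the second after the job is handed in, with the robot touching nothing.
It also fails if it takes over 102 s, if anything falls off the work surface, if the arm or the gripper's body presses on something with over 40 N, if the wrist force passes 120 N, or if a joint passes its speed limit or range.

## Working session

There is one attempt and no reset: what is moved stays moved. The work goes in short steps, Python scripts to look and compute and a shell command to move; the robot and the scene stay as the last step left them, time stands still between calls to the robot, and variables do not carry over. Pictures are saved under pics/ and viewed, at most 14 in all, crops included, and the job is handed in when it is done.

```bash
ls; mkdir -p pics; python3 - <<'E'
from workcell import manip
import cv2
s=manip.get_state();print(s)
for n in("scene","top","wrist"):
    cv2.imwrite(f"pics/{n}0.png",manip.get_image(n));print(n,manip.camera_model(n))
E
```

```text
jog.py
pics
workcell.py
{'clock': 0.0, 'qpos': array([-1.25908943e+00,  8.79610139e-02,  1.37221694e+00, -1.07114370e-05,
        1.68357062e+00, -1.03122498e-01]), 'joint_vel': array([-7.31441547e-04,  1.61909951e-03, -6.12083015e-04,  1.43075298e-03,
        1.78121750e-03,  8.34093006e-05]), 'effort': array([-7.14313646e-04, -3.40187931e+01, -3.02425754e+01,  7.18555553e-02,
        3.31306981e-02, -1.62989763e-04]), 'tool_pos': array([ 0.22162053, -0.503263  ,  0.40351934]), 'eef_rot': array([-3.07216077e+00, -6.46507208e-01,  3.68924968e-04]), 'wrist_force': array([ 0.24627179, -0.07334985, -0.94238073]), 'ft_torque': array([ 0.00530779,  0.03145271, -0.02931885]), 'grasp_force': 0.0, 'gripper_width': 0.09386960325306858}
scene {'fx': 404.7617305866732, 'fy': 404.7617305866732, 'cx': 318.7156746647814, 'cy': 198.16179878257833, 'R': array([[-0.17108838,  0.98520289,  0.01019991],
       [ 0.53759296,  0.10202297, -0.83700963],
       [-0.82566493, -0.13771922, -0.54709308]]), 't': array([ 0.10160659, -0.23798468,  1.60778531])}
top {'fx': 470.4227922233624, 'fy': 470.4227922233624, 'cx': 312.95769164514076, 'cy': 202.37085762089086, 'R': array([[ 0.00217397, -0.99998551,  0.00492543],
       [-0.99489338, -0.00265986, -0.10089639],
       [ 0.10090803, -0.00468094, -0.99488475]]), 't': array([-0.01930374,  0.49284861,  1.06586389])}
wrist {'fx': 309.70691628693146, 'fy': 309.70691628693146, 'cx': 323.8944560227527, 'cy': 193.06699904796804, 'T_tool_cam': array([[ 6.22879261e-04, -9.70844115e-01, -2.39710900e-01,
         6.95253891e-02],
       [ 9.99999546e-01,  7.77684117e-04, -5.51210106e-04,
        -3.38663866e-04],
       [ 7.21558448e-04, -2.39710448e-01,  9.70844159e-01,
         1.88283582e-02],
       [ 0.00000000e+00,  0.00000000e+00,  0.00000000e+00,
         1.00000000e+00]])}
```
View pics/top0.png

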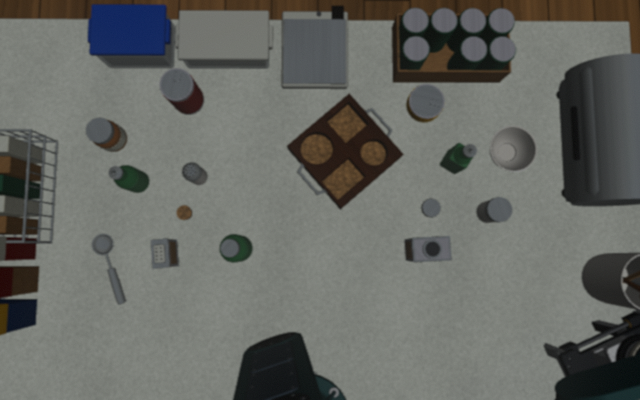

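View pics/scene0.png

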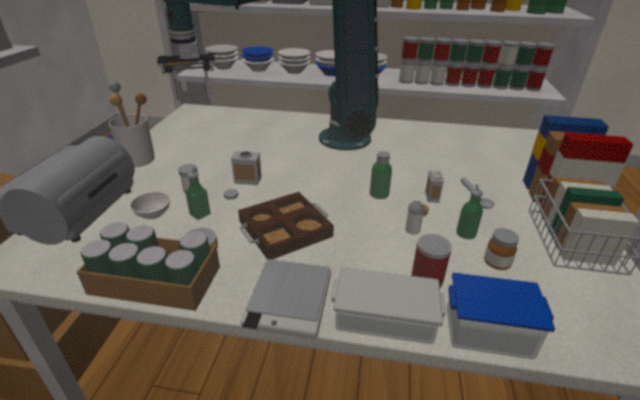

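```bash
python3 - <<'E'
import cv2,numpy as np
t=cv2.imread("pics/top0.png");s=cv2.imread("pics/scene0.png")
def c(i,x,y,w=64,h=72):
    return cv2.resize(cv2.convertScaleAbs(i[y-h//2:y+h//2,x-w//2:x+w//2],alpha=1.5),(256,288),interpolation=cv2.INTER_CUBIC)
a=np.hstack([c(t,130,178),c(t,459,157),c(t,195,173)]);b=np.hstack([c(s,470,215),c(s,198,190),c(t,164,250)])
cv2.imwrite("pics/crop.png",np.vstack([a,b]))
cv2.imwrite("pics/cad.png",cv2.resize(cv2.convertScaleAbs(t[80:220,270:420],alpha=2),(600,560),interpolation=cv2.INTER_CUBIC))
E
```

View pics/crop.png

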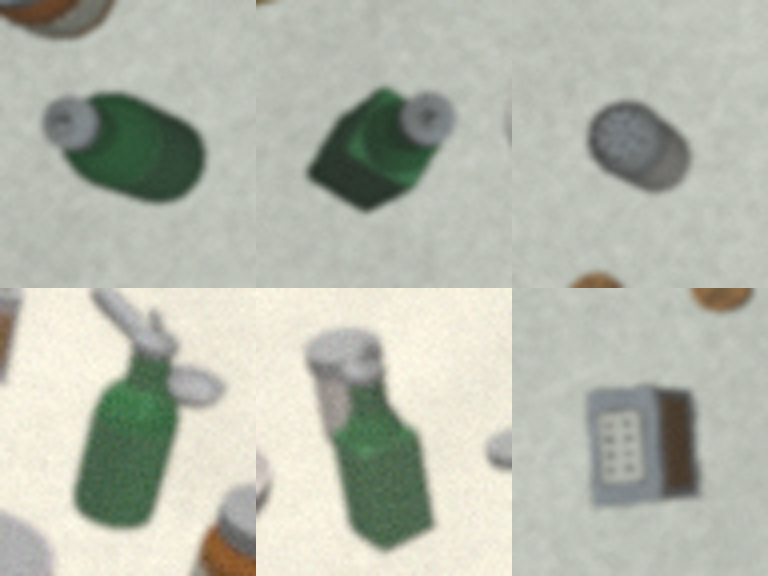

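View pics/cad.png

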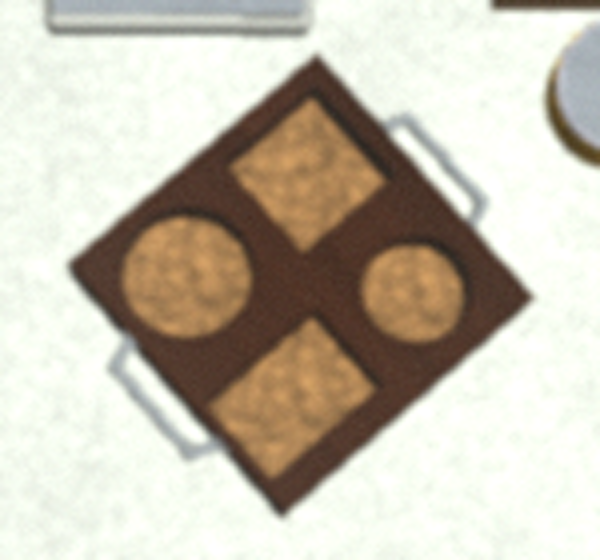

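Top view: the round bottle's collar is at (115,173), the square bottle's at (470,150), the shaker at (190,171) and the spice tin at (159,253). The capped bottle (236,247), tea tin (430,248) and flat jar (495,210) stay put. The wells are square (347,123), large round (317,149), oblong (343,179) and small round (373,153).

```bash
cat > h.py <<'E'
from workcell import manip
import numpy as np, cv2
from scipy.spatial.transform import Rotation as Ro
def plane(name,px,z,pose=None):
    m=manip.camera_model(name);px=np.atleast_2d(np.array(px,float))
    d=(px-[m["cx"],m["cy"]])/m["fx"]
    if name=="wrist":
        p,r=pose;r=Ro.from_rotvec(r).as_matrix();T=m["T_tool_cam"]
        th=np.linalg.norm(d,axis=1,keepdims=True)
        v=np.hstack([d/np.maximum(th,1e-9)*np.sin(th),np.cos(th)])
        D=v@(r@T[:3,:3]).T; o=r@T[:3,3]+p
    else:
        D=np.hstack([d,np.ones((len(d),1))])@m["R"]; o=-m["R"].T@m["t"]
    return (o+D*((z-o[2])/D[:,2])[:,None])[:,:2]
def proj(name,X,pose=None):
    m=manip.camera_model(name);X=np.atleast_2d(X)
    if name=="wrist":
        p,r=pose;r=Ro.from_rotvec(r).as_matrix();T=m["T_tool_cam"]
        c=((X-p)@r-T[:3,3])@T[:3,:3];n=np.linalg.norm(c[:,:2],axis=1,keepdims=True)
        d=c[:,:2]/n*np.arctan2(n,c[:,2:])
    else: c=X@m["R"].T+m["t"];d=c[:,:2]/c[:,2:]
    return d*m["fx"]+[m["cx"],m["cy"]]
def go(xy,z,yaw):
    """tool-axis shift for grasp point to xy,z and turn so that tool y lies along yaw (mod pi)"""
    s=manip.get_state();R=Ro.from_rotvec(s["eef_rot"]).as_matrix()
    g=s["tool_pos"]+.18*R[:,2]
    cur=np.arctan2(R[1,1],R[0,1]);dy=(yaw-cur+np.pi/2)%np.pi-np.pi/2
    w=np.array([*xy,z])-g
    print("clk %.2f"%s["clock"],"g",g.round(4),"tooldelta",(R.T@w).round(4),"tilt",R[:,2].round(3),"turn rz",round(-dy,3),"q1,q6",s["qpos"][[0,5]].round(2))
def shot(n):
    s=manip.get_state();i=manip.get_image("wrist");cv2.imwrite(f"pics/{n}.png",i);np.save("pose.npy",[s["tool_pos"],s["eef_rot"]]);return i
E
python3 - <<'E'
from h import *
t=cv2.imread("pics/top0.png")
for n,p,z in [("round",(115.5,173),.135),("square",(470,150.2),.135),("shaker",(190.5,171.3),.078),("tin",(159,253.3),.085),("capped",(229,248),.142)]: print(n,plane("top",p,z).round(4))
w=plane("top",[(347,123),(316.8,149),(343.2,179.5),(373.2,153.2)],.025);print("wells",w.round(4))
h=cv2.cvtColor(t,cv2.COLOR_BGR2HSV);m=(cv2.cvtColor(t,cv2.COLOR_BGR2GRAY)<52)|((h[...,1]>90)&(h[...,0]<25))
m=m.astype(np.uint8)*255;m[:92]=0;m[212:]=0;m[:,:284]=0;m[:,407:]=0
m=cv2.morphologyEx(m,cv2.MORPH_OPEN,np.ones((5,5)))
c=max(cv2.findContours(m,0,1)[0],key=cv2.contourArea)
r=cv2.minAreaRect((plane("top",c[:,0],.04)*1000).astype(np.float32));print(r)
E
```

```text
round [[0.5424 0.3958]]
square [[ 0.5933 -0.3489]]
shaker [[0.556  0.2538]]
tin [[0.3752 0.315 ]]
capped [[0.3867 0.1541]]
wells [[ 0.6814 -0.098 ]
 [ 0.6188 -0.0268]
 [ 0.5467 -0.0885]
 [ 0.6092 -0.1591]]
((612.9830322265625, -90.86236572265625), (189.20388793945312, 193.5170440673828), 40.85602951049805)
```

```bash
python3 - <<'E'
from h import *
go((.556,.254),.24,0)
print(Ro.from_rotvec(manip.get_state()["eef_rot"]).as_matrix().round(3))
E
```

```text
clk 0.15 g [ 0.2215 -0.503   0.2238] tooldelta [ 0.6112 -0.558  -0.0152] tilt [-0.001  0.002 -1.   ] turn rz -1.156 q1,q6 [-1.26 -0.1 ]
[[ 0.915  0.403 -0.001]
 [ 0.403 -0.915  0.002]
 [ 0.    -0.002 -1.   ]]
```

```bash
R='[[0.041,-0.037,-0.001,0,0,0],[0.041,-0.037,-0.001,0,0,0],[0.041,-0.037,-0.001,0,0,0],[0.041,-0.037,-0.001,0,0,0],[0.041,-0.037,-0.001,0,0,0]]' ; python3 jog.py '[[0.041,-0.037,-0.001,0,0,0],[0.041,-0.037,-0.001,0,0,0],[0.041,-0.037,-0.001,0,0,0],[0.041,-0.037,-0.001,0,0,0],[0.041,-0.037,-0.001,0,0,0]]' 0.08
python3 jog.py '[[0.041,-0.037,-0.001,0,0,0],[0.041,-0.037,-0.001,0,0,0],[0.041,-0.037,-0.001,0,0,0],[0.041,-0.037,-0.001,0,0,0],[0.041,-0.037,-0.001,0,0,0]]'
python3 jog.py '[[0.041,-0.037,-0.001,0,0,0],[0.041,-0.037,-0.001,0,0,0],[0.041,-0.037,-0.001,0,0,0],[0.041,-0.037,-0.001,0,0,0],[0,0,0,0,0,0]]'
python3 - <<'E'
from h import *
go((.556,.254),.24,0);shot("w1")
E
```

```text
clock: 0.78
tool_pos: [0.335, -0.2497, 0.4095]
eef_rot: [-3.074, -0.646, -0.0]
wrist_force: [0.4, 0.1, 0.5]
gripper_width: 0.08
grasp_force: 0.0
clock: 1.4
tool_pos: [0.448, 0.0023, 0.4146]
eef_rot: [3.074, 0.647, 0.0]
wrist_force: [-0.1, -1.0, 0.2]
gripper_width: 0.0799
grasp_force: 0.0
clock: 2.02
tool_pos: [0.5389, 0.205, 0.4167]
eef_rot: [-3.072, -0.654, 0.004]
wrist_force: [-1.3, -0.8, 0.0]
gripper_width: 0.0797
grasp_force: 0.0
clk 2.02 g [0.5384 0.205  0.2367] tooldelta [ 0.036  -0.0376 -0.0033] tilt [-0.003 -0.    -1.   ] turn rz -1.151 q1,q6 [0.27 1.42]
```

View pics/w1.png

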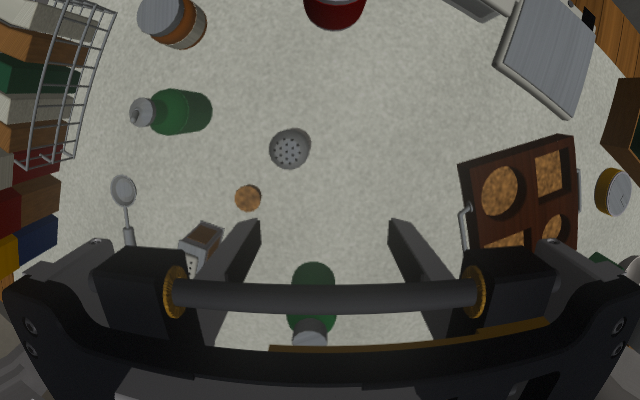

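The wrist view shows the shaker dome at (289,149), the round bottle's collar at (143,111) and the stand on the right.

```bash
python3 - <<'E'
from h import *
P=np.load("pose.npy")
for n,p,z in [("shaker",(288.5,149.5),.08),("round",(144,112),.137)]: print(n,plane("wrist",p,z,P).round(4))
print("wells",plane("wrist",[(548,173),(501,190)],.025,P).round(4))
i=cv2.imread("pics/w1.png");g=cv2.cvtColor(cv2.GaussianBlur(i,(5,5),0),cv2.COLOR_BGR2GRAY)
m=(g<135).astype(np.uint8);m[:122]=0;m[178:]=0;m[:,:260]=0;m[:,318:]=0
c=max(cv2.findContours(m,0,1)[0],key=cv2.contourArea);print(cv2.minEnclosingCircle(c),cv2.boundingRect(c))
go((.556,.254),.15,-.1)
E
```

```text
shaker [[0.5569 0.2541]]
round [[0.5452 0.3935]]
wells [[ 0.6809 -0.0951]
 [ 0.6215 -0.0268]]
((290.1842041015625, 147.74562072753906), 23.11751365661621) (268, 127, 44, 44)
clk 2.08 g [0.538  0.2032 0.2373] tooldelta [ 0.0373 -0.0392  0.0871] tilt [-0.002 -0.001 -1.   ] turn rz -1.053 q1,q6 [0.26 1.42]
```

```bash
python3 jog.py '[[0.037,-0.039,0,0,0,0],[0,0,0.03,0,0,0],[0,0,0.055,0,0,0],[0,0,0,0,0,0],[0,0,0,0,0,0]]' 
python3 - <<'E'
from h import *
go((.5565,.254),.062,-1.15)
E
```

```text
clock: 2.7
tool_pos: [0.5568, 0.2518, 0.336]
eef_rot: [-3.075, -0.645, -0.004]
wrist_force: [0.1, 0.5, 1.2]
gripper_width: 0.0801
grasp_force: 0.0
clk 2.70 g [0.5573 0.2519 0.156 ] tooldelta [-0.0001 -0.0023  0.094 ] tilt [ 0.003  0.001 -1.   ] turn rz -0.007 q1,q6 [0.33 1.49]
```

```bash
python3 jog.py '[[0,-0.002,0.045,0,0,0],[0,0,0.035,0,0,0],[0,0,0.014,0,0,0],[0,0,0,0,0,0]]' 
python3 jog.py '[[0,0,0,0,0,0],[0,0,0,0,0,0],[0,0,0,0,0,0],[0,0,0,0,0,0],[0,0,0,0,0,0]]' 0.03 20
python3 - <<'E'
from h import *
go((.609,-.158),.2,-1.15)
E
```

```text
clock: 3.2
tool_pos: [0.5562, 0.2544, 0.2412]
eef_rot: [-3.074, -0.646, -0.003]
wrist_force: [0.4, -0.1, 0.5]
gripper_width: 0.0803
grasp_force: 0.0
clock: 3.82
tool_pos: [0.5557, 0.2544, 0.24]
eef_rot: [3.074, 0.647, 0.001]
wrist_force: [0.1, 0.3, 1.2]
gripper_width: 0.0421
grasp_force: 20.0
clk 3.83 g [0.5558 0.2544 0.06  ] tooldelta [-0.1174  0.3989 -0.14  ] tilt [ 0.001 -0.    -1.   ] turn rz -0.006 q1,q6 [0.34 1.49]
```

```bash
python3 jog.py '[[0,0,-0.03,0,0,0],[0,0,-0.055,0,0,0],[0,0,-0.055,0,0,0],[-0.01,0.04,0,0,0,0],[-0.012,0.04,0,0,0,0]]' 
python3 jog.py '[[-0.012,0.04,0,0,0,0],[-0.012,0.04,0,0,0,0],[-0.012,0.04,0,0,0,0],[-0.012,0.04,0,0,0,0],[-0.012,0.04,0,0,0,0]]' 
python3 jog.py '[[-0.012,0.04,0,0,0,0],[-0.012,0.04,0,0,0,0],[-0.012,0.04,0,0,0,0],[0,0,0,0,0,0],[0,0,0,0,0,0]]' 
python3 - <<'E'
from h import *
go((.609,-.158),.08,-1.15);shot("w2")
E
```

```text
clock: 4.45
tool_pos: [0.5676, 0.172, 0.38]
eef_rot: [3.074, 0.649, 0.001]
wrist_force: [0.7, -1.2, -2.8]
gripper_width: 0.0417
grasp_force: 20.0
clock: 5.08
tool_pos: [0.5932, -0.0361, 0.3786]
eef_rot: [-3.074, -0.647, 0.003]
wrist_force: [-0.0, -0.6, -1.7]
gripper_width: 0.0418
grasp_force: 20.0
clock: 5.7
tool_pos: [0.6087, -0.1589, 0.3787]
eef_rot: [-3.073, -0.646, 0.002]
wrist_force: [-0.1, 0.7, -2.2]
gripper_width: 0.042
grasp_force: 20.0
clk 5.70 g [ 0.6084 -0.1586  0.1987] tooldelta [ 9.000e-04 -1.000e-04  1.187e-01] tilt [-0.002  0.001 -1.   ] turn rz -0.006 q1,q6 [-0.35  0.81]
```

View pics/w2.png

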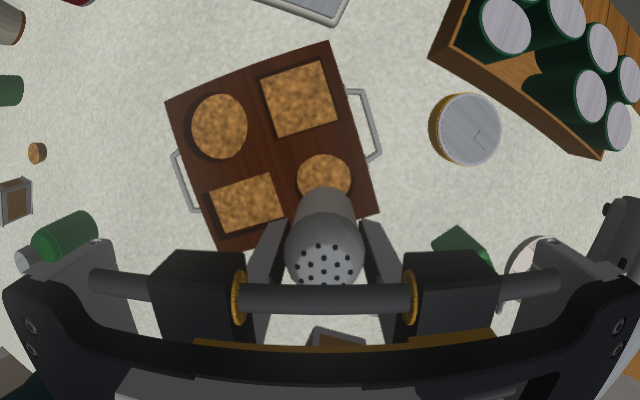

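Shaker is held upright, with the wells in view: square about (300,99), large round (219,126), oblong (247,204).

```bash
python3 - <<'E'
from h import *
P=np.load("pose.npy")
w=plane("wrist",[(300,99),(219,126),(247,204)],.03,P);print(w.round(4), (w[0]+w[2])/2)
d=w[0]-w[1];print(np.degrees(np.arctan2(d[1],d[0])))
c=plane("wrist",[(330,40),(165,102),(379,213)],.04,P);print("corners",c.round(4),"centre",(c[1]+c[2])/2,[np.linalg.norm(c[0]-c[k]) for k in(1,2)],np.degrees(np.arctan2(*(c[0]-c[1])[::-1])))
go((.609,-.158),.079,-1.15)
E
```

```text
[[ 0.6802 -0.0986]
 [ 0.6199 -0.0266]
 [ 0.5502 -0.0883]] [ 0.61516668 -0.09341966]
-50.02336118413004
corners [[ 0.7494 -0.1024]
 [ 0.6234  0.0429]
 [ 0.6031 -0.226 ]] centre [ 0.61325477 -0.0915094 ] [np.float64(0.1923333050514039), np.float64(0.19158670044727596)] -49.07111315163033
clk 5.75 g [ 0.6085 -0.1582  0.1991] tooldelta [0.0006 0.0002 0.1201] tilt [-0.001  0.001 -1.   ] turn rz -0.005 q1,q6 [-0.34  0.81]
```

```bash
python3 jog.py '[[0,0,0.03,0,0,0],[0,0,0.04,0,0,0],[0,0,0.03,0,0,0],[0,0,0.016,0,0,0],[0,0,0,0,0,0]]' 
python3 jog.py '[[0,0,0.003,0,0,0],[0,0,0.002,0,0,0],[0,0,0,0,0,0]]'
python3 jog.py '[[0,0,0.001,0,0,0],[0,0,0,0,0,0]]'
```

```text
clock: 6.38
tool_pos: [0.6085, -0.1582, 0.2625]
eef_rot: [-3.072, -0.649, 0.004]
wrist_force: [0.2, 0.3, -1.6]
gripper_width: 0.0418
grasp_force: 20.0
clock: 6.75
tool_pos: [0.6089, -0.1593, 0.2595]
eef_rot: [3.074, 0.647, 0.002]
wrist_force: [-0.5, -0.5, -2.0]
gripper_width: 0.0418
grasp_force: 20.0
clock: 7.0
tool_pos: [0.6088, -0.1592, 0.2577]
eef_rot: [3.074, 0.647, 0.0]
wrist_force: [-0.2, 0.0, -1.8]
gripper_width: 0.042
grasp_force: 20.0
```

```bash
python3 jog.py '[[0,0,0.001,0,0,0],[0,0,0,0,0,0]]'
python3 jog.py '[[0,0,0.001,0,0,0],[0,0,0,0,0,0]]'
```

```text
clock: 7.25
tool_pos: [0.6087, -0.1592, 0.2565]
eef_rot: [-3.074, -0.647, 0.0]
wrist_force: [-0.9, 0.7, -1.4]
gripper_width: 0.0419
grasp_force: 20.0
clock: 7.5
tool_pos: [0.6088, -0.1592, 0.256]
eef_rot: [3.074, 0.647, 0.001]
wrist_force: [-0.3, -0.1, -1.0]
gripper_width: 0.0418
grasp_force: 20.0
```

```bash
python3 jog.py '[[0,0,0.001,0,0,0],[0,0,0,0,0,0]]'
python3 jog.py '[[0,0,0,0,0,0],[0,0,0,0,0,0],[0,0,0,0,0,0]]' 0.075
python3 jog.py '[[0,0,-0.03,0,0,0],[0,0,-0.06,0,0,0],[0,0,-0.06,0,0,0],[0,0,0,0,0,0]]'
python3 - <<'E'
from h import *
go((.375,.315),.23,0);shot("w3")
E
```

```text
clock: 7.75
tool_pos: [0.609, -0.1591, 0.2559]
eef_rot: [3.074, 0.647, 0.002]
wrist_force: [-1.2, 0.7, 4.5]
gripper_width: 0.0419
grasp_force: 20.0
clock: 8.12
tool_pos: [0.6087, -0.1592, 0.2541]
eef_rot: [-3.074, -0.647, 0.001]
wrist_force: [-0.1, 0.1, 0.1]
gripper_width: 0.0684
grasp_force: 0.0
clock: 8.62
tool_pos: [0.6091, -0.1593, 0.4124]
eef_rot: [3.067, 0.645, 0.019]
wrist_force: [-0.4, -0.1, 0.6]
gripper_width: 0.0751
grasp_force: 0.0
clk 8.62 g [ 0.6115 -0.1601  0.2325] tooldelta [-0.0249 -0.5301 -0.0029] tilt [ 0.013 -0.005 -1.   ] turn rz -1.156 q1,q6 [-0.35  0.81]
```

View pics/w3.png

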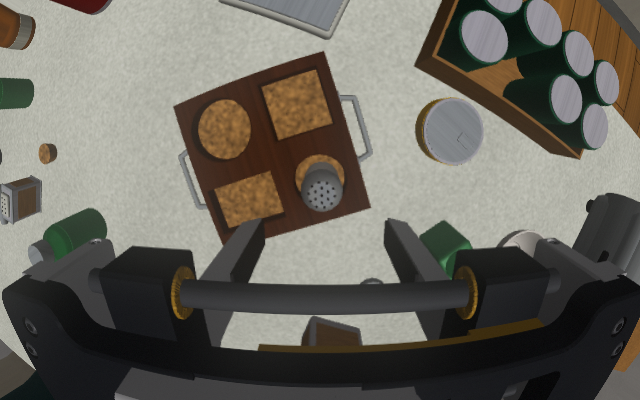

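Shaker stands in its well at (322,188). Next is the tin: go to a viewing spot beside it.

```bash
python3 jog.py '[[-0.008,-0.053,0,0,0,0],[-0.008,-0.053,0,0,0,0],[-0.008,-0.053,0,0,0,0],[-0.008,-0.053,0,0,0,0],[-0.008,-0.053,0,0,0,0]]' 
python3 jog.py '[[-0.008,-0.053,0,0,0,0],[-0.008,-0.053,0,0,0,0],[-0.008,-0.053,0,0,0,0],[-0.008,-0.053,0,0,0,0],[-0.008,-0.053,0,0,0,0]]' 
python3 jog.py '[[0,0,0,0,0,0.14],[0,0,0,0,0,0.14],[0,0,0,0,0,0.14],[0,0,0,0,0,0],[0,0,0,0,0,0]]' 
python3 - <<'E'
from h import *
go((.375,.315),.23,np.pi/2);shot("w4")
E
```

```text
clock: 9.3
tool_pos: [0.464, 0.0685, 0.4018]
eef_rot: [-3.073, -0.646, 0.007]
wrist_force: [0.1, 1.0, 0.2]
gripper_width: 0.075
grasp_force: 0.0
clock: 9.93
tool_pos: [0.3206, 0.2947, 0.4021]
eef_rot: [3.073, 0.646, -0.006]
wrist_force: [-0.3, 0.1, -0.5]
gripper_width: 0.0749
grasp_force: 0.0
clock: 10.55
tool_pos: [0.3219, 0.2936, 0.4033]
eef_rot: [3.14, -0.005, -0.003]
wrist_force: [-0.5, 0.0, 0.5]
gripper_width: 0.0753
grasp_force: 0.0
clk 10.55 g [0.3216 0.2933 0.2233] tooldelta [ 0.0534 -0.0219 -0.0069] tilt [-0.002 -0.001 -1.   ] turn rz -0.003 q1,q6 [0.61 2.18]
```

View pics/w4.png

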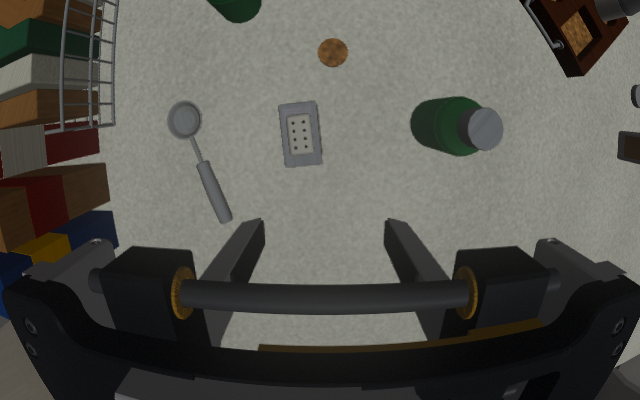

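```bash
python3 - <<'E'
from h import *
P=np.load("pose.npy")
c=plane("wrist",[(279,106),(314,101),(322,160),(287,166)],.078,P);print(c.round(4),c.mean(0))
d=c[0]-c[3]+c[1]-c[2];print(np.degrees(np.arctan2(d[1],d[0])),[np.linalg.norm(c[k]-c[k-1]).round(4) for k in range(4)])
print(plane("wrist",(300,134),.085,P))
y=np.arctan2(d[1],d[0])+np.pi/2
go(c.mean(0),.062,y)
E
```

```text
[[0.4032 0.3376]
 [0.4075 0.3031]
 [0.3488 0.2955]
 [0.343  0.3307]] [0.37564581 0.31670882]
6.9609507910744295 [np.float64(0.0606), np.float64(0.0348), np.float64(0.0592), np.float64(0.0357)]
[[0.37534897 0.31655339]]
clk 10.60 g [0.3217 0.2933 0.2236] tooldelta [ 0.0541 -0.0238  0.1615] tilt [-0.001 -0.001 -1.   ] turn rz -0.125 q1,q6 [0.61 2.18]
```

```bash
python3 jog.py '[[0.054,-0.024,0,0,0,0],[0,0,0.04,0,0,-0.12],[0,0,0.05,0,0,0],[0,0,0.04,0,0,0],[0,0,0,0,0,0]]' 
python3 - <<'E'
from h import *
go((.3756,.3167),.062,np.pi/2+.121)
E
```

```text
clock: 11.22
tool_pos: [0.375, 0.3164, 0.2707]
eef_rot: [3.132, 0.181, -0.012]
wrist_force: [-0.2, -0.5, 0.0]
gripper_width: 0.0754
grasp_force: 0.0
clk 11.22 g [0.3736 0.3155 0.0907] tooldelta [ 0.0023 -0.0011  0.0287] tilt [-0.008 -0.005 -1.   ] turn rz -0.006 q1,q6 [0.59 2.04]
```

```bash
python3 jog.py '[[0.001,-0.001,0.02,0,0,0],[0,0,0.009,0,0,0],[0,0,0,0,0,0]]' 
python3 jog.py '[[0,0,0,0,0,0],[0,0,0,0,0,0],[0,0,0,0,0,0],[0,0,0,0,0,0],[0,0,0,0,0,0]]' 0.025 15
python3 jog.py '[[0,0,-0.03,0,0,0],[0,0,-0.055,0,0,0],[0,0,-0.055,0,0,0],[0,0,0,0,0,0]]'
python3 - <<'E'
from h import *
go((.547,-.087),.2,.713)
E
```

```text
clock: 11.6
tool_pos: [0.3771, 0.3186, 0.2464]
eef_rot: [-3.136, -0.181, -0.001]
wrist_force: [-0.4, 0.1, -0.4]
gripper_width: 0.0748
grasp_force: 0.0
clock: 12.22
tool_pos: [0.377, 0.3184, 0.2458]
eef_rot: [3.136, 0.18, 0.0]
wrist_force: [0.1, -0.5, 0.3]
gripper_width: 0.0357
grasp_force: 15.0
clock: 12.72
tool_pos: [0.3776, 0.3189, 0.3914]
eef_rot: [-3.131, -0.18, -0.015]
wrist_force: [0.7, 0.5, -1.4]
gripper_width: 0.0356
grasp_force: 15.0
clk 12.72 g [0.3793 0.3201 0.2114] tooldelta [0.1198 0.4237 0.0104] tilt [ 0.009  0.006 -1.   ] turn rz 0.973 q1,q6 [0.59 2.04]
```

```bash
python3 jog.py '[[0.015,0.02,-0.03,0,0,0],[0.015,0.053,0,0,0,0],[0.015,0.053,0,0,0,0],[0.015,0.053,0,0,0,0],[0.015,0.053,0,0,0,0]]' 
python3 jog.py '[[0.015,0.053,0,0,0,0],[0.015,0.053,0,0,0,0],[0.015,0.053,0,0,0,0],[0,0.033,0,0,0,0],[0,0,0,0,0,0.16]]' 
python3 jog.py '[[0,0,0,0,0,0.16],[0,0,0,0,0,0.16],[0,0,0,0,0,0.16],[0,0,0,0,0,0.16],[0,0,0,0,0,0.16]]' 
python3 jog.py '[[0,0,0.03,0,0,0],[0,0,0,0,0,0]]' 
python3 - <<'E'
from h import *
go((.547,-.087),.0818,.713)
E
```

```text
clock: 13.35
tool_pos: [0.4783, 0.095, 0.4137]
eef_rot: [-3.136, -0.181, 0.005]
wrist_force: [0.0, 0.4, 0.1]
gripper_width: 0.0361
grasp_force: 15.0
clock: 13.98
tool_pos: [0.545, -0.0916, 0.4127]
eef_rot: [-3.14, 0.084, 0.007]
wrist_force: [0.5, 1.0, -1.1]
gripper_width: 0.0362
grasp_force: 15.0
clock: 14.6
tool_pos: [0.5447, -0.089, 0.4133]
eef_rot: [2.861, -1.296, -0.006]
wrist_force: [-0.5, -0.5, -0.2]
gripper_width: 0.036
grasp_force: 15.0
clock: 14.85
tool_pos: [0.5441, -0.0888, 0.381]
eef_rot: [2.864, -1.288, -0.014]
wrist_force: [0.4, 0.3, -0.8]
gripper_width: 0.0358
grasp_force: 15.0
clk 14.85 g [ 0.5425 -0.0884  0.201 ] tooldelta [ 0.0029 -0.0049  0.1192] tilt [-0.009  0.002 -1.   ] turn rz 0.013 q1,q6 [-0.26  2.15]
```

```bash
python3 jog.py '[[0.0005,-0.003,0.03,0,0,0],[0,0,0.04,0,0,0],[0,0,0.03,0,0,0],[0,0,0.01,0,0,0],[0,0,0,0,0,0]]' 
python3 - <<'E'
from h import *
go((.547,-.087),.0818,.713);shot("w5")
E
```

```text
clock: 15.48
tool_pos: [0.5474, -0.0874, 0.2756]
eef_rot: [2.865, -1.288, -0.001]
wrist_force: [0.3, -0.3, -1.0]
gripper_width: 0.0361
grasp_force: 15.0
clk 15.47 g [ 0.5473 -0.0874  0.0956] tooldelta [-0.0005 -0.0001  0.0138] tilt [-0.001  0.    -1.   ] turn rz 0.013 q1,q6 [-0.26  2.16]
```

View pics/w5.png

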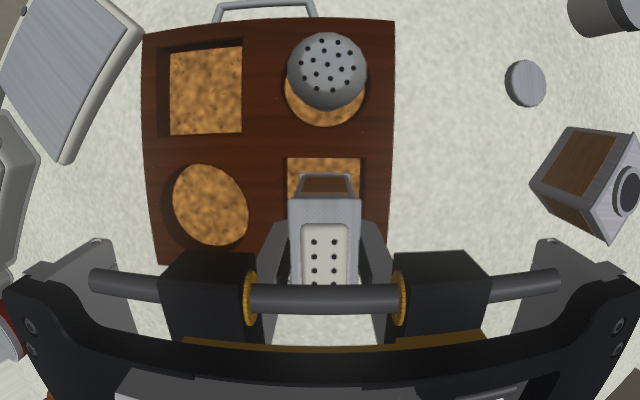

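The tin at (325,240) is square to the oblong well and centred over it. Lower it.

```bash
python3 jog.py '[[0,0,0.006,0,0,0.012],[0,0,0.005,0,0,0],[0,0,0,0,0,0]]' 
python3 jog.py '[[0,0,0.0015,0,0,0],[0,0,0,0,0,0]]'
python3 jog.py '[[0,0,0.0015,0,0,0],[0,0,0,0,0,0]]'
python3 jog.py '[[0,0,0.001,0,0,0],[0,0,0,0,0,0]]'
```

```text
clock: 15.9
tool_pos: [0.5472, -0.0874, 0.2644]
eef_rot: [2.857, -1.306, -0.001]
wrist_force: [-0.2, -0.8, -0.7]
gripper_width: 0.0357
grasp_force: 15.0
clock: 16.15
tool_pos: [0.5473, -0.0874, 0.2632]
eef_rot: [2.857, -1.306, -0.0]
wrist_force: [0.2, 0.5, -1.1]
gripper_width: 0.0359
grasp_force: 15.0
clock: 16.4
tool_pos: [0.5473, -0.0874, 0.2617]
eef_rot: [2.857, -1.306, 0.0]
wrist_force: [0.0, 0.5, -0.5]
gripper_width: 0.0358
grasp_force: 15.0
clock: 16.65
tool_pos: [0.5473, -0.0874, 0.2617]
eef_rot: [2.857, -1.306, 0.001]
wrist_force: [-2.2, -0.4, 5.2]
gripper_width: 0.0361
grasp_force: 15.0
```

```bash
python3 jog.py '[[0,0,0,0,0,0],[0,0,0,0,0,0],[0,0,0,0,0,0]]' 0.07
python3 jog.py '[[0,0,-0.02,0,0,0],[0,0,-0.05,0,0,0],[0,0,-0.06,0,0,0],[0,0,-0.06,0,0,-0.17],[0,0,0,0,0,-0.17]]'
python3 jog.py '[[0,0,0,0,0,-0.17],[0,0,0,0,0,-0.17],[0,0,0,0,0,-0.17],[0,0,0,0,0,-0.17],[0,0,0,0,0,-0.17]]'
python3 - <<'E'
from h import *
go((.544,.395),.25,-1.2)
E
```

```text
clock: 17.02
tool_pos: [0.5473, -0.0873, 0.2602]
eef_rot: [2.857, -1.306, -0.001]
wrist_force: [0.8, -0.1, 0.0]
gripper_width: 0.0624
grasp_force: 0.0
clock: 17.65
tool_pos: [0.5474, -0.0873, 0.4579]
eef_rot: [3.039, -0.795, 0.021]
wrist_force: [0.4, -0.1, -0.9]
gripper_width: 0.0697
grasp_force: 0.0
clock: 18.27
tool_pos: [0.5474, -0.0874, 0.4503]
eef_rot: [-3.097, -0.529, 0.001]
wrist_force: [0.7, -0.3, -0.9]
gripper_width: 0.07
grasp_force: 0.0
clk 18.27 g [ 0.5473 -0.0874  0.2703] tooldelta [ 0.157  -0.4561  0.0204] tilt [-0.  0. -1.] turn rz -0.032 q1,q6 [-0.26  0.97]
```

```bash
python3 jog.py '[[0.011,-0.051,0,0,0,0],[0.011,-0.051,0,0,0,0],[0.011,-0.051,0,0,0,0],[0.011,-0.051,0,0,0,0],[0.011,-0.051,0,0,0,0]]' 
python3 jog.py '[[0.011,-0.051,0,0,0,0],[0.011,-0.051,0,0,0,0],[0.011,-0.051,0,0,0,0],[0.009,-0.047,0,0,0,0],[0,0,0,0,0,0]]' 
python3 jog.py '[[0,0,0,0,0,0],[0,0,0,0,0,0]]' 
python3 - <<'E'
from h import *
go((.544,.395),.25,-1.2);shot("w6")
E
```

```text
clock: 18.9
tool_pos: [0.5156, 0.1732, 0.4504]
eef_rot: [3.098, 0.52, 0.0]
wrist_force: [0.4, 0.7, -0.3]
gripper_width: 0.0703
grasp_force: 0.0
clock: 19.52
tool_pos: [0.4895, 0.3773, 0.4493]
eef_rot: [3.097, 0.528, -0.003]
wrist_force: [-0.1, 0.2, 0.0]
gripper_width: 0.0701
grasp_force: 0.0
clock: 19.77
tool_pos: [0.4908, 0.3731, 0.4509]
eef_rot: [3.098, 0.517, 0.0]
wrist_force: [0.8, 0.1, 0.0]
gripper_width: 0.0702
grasp_force: 0.0
clk 19.77 g [0.4909 0.373  0.2709] tooldelta [ 0.0574 -0.0035  0.0209] tilt [ 0. -0. -1.] turn rz -0.04 q1,q6 [0.56 1.8 ]
```

View pics/w6.png

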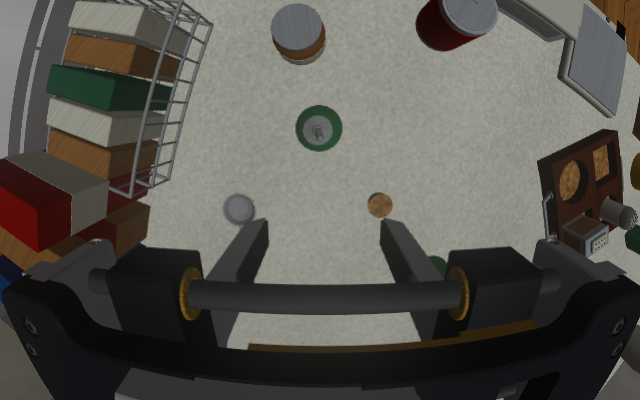

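Round bottle seen from above: body circle centre about (319,128), collar about (317,129).

```bash
python3 - <<'E'
from h import *
P=np.load("pose.npy")
i=cv2.imread("pics/w6.png");h=cv2.cvtColor(i,cv2.COLOR_BGR2HSV)
m=((h[...,0]>50)&(h[...,0]<85)&(h[...,1]>90)).astype(np.uint8);m[:95]=0;m[165:]=0;m[:,:280]=0;m[:,360:]=0
p=cv2.findNonZero(m);(c,r)=cv2.minEnclosingCircle(p);print(c,r,plane("wrist",c,.078,P),plane("wrist",(317.5,129),.135,P))
go(plane("wrist",(317.5,129),.135,P)[0],.115,-1.24)
E
```

```text
(319.0454406738281, 127.71212005615234) 21.87771987915039 [[0.54425289 0.39775835]] [[0.54456432 0.39846723]]
clk 19.82 g [0.4909 0.373  0.271 ] tooldelta [ 0.059  -0.0067  0.156 ] tilt [ 0.001 -0.    -1.   ] turn rz -0.0 q1,q6 [0.56 1.8 ]
```

```bash
python3 - <<'E'
from h import *
P=np.load("pose.npy")
for z in(.1,.2):print(z,plane("wrist",[(212,22),(140,195),(148,210),(108,188)],z,P).round(3))
E
python3 jog.py '[[0.059,-0.006,0,0,0,0],[0,0,0.04,0,0,0],[0,0,0.02,0,0,0],[0,0,0,0,0,0],[0,0,0,0,0,0]]' 
python3 - <<'E'
from h import *
go((.5445,.3975),.115,-1.24)
E
```

```text
0.1 [[0.625 0.552]
 [0.401 0.587]
 [0.386 0.572]
 [0.393 0.641]]
0.2 [[0.604 0.505]
 [0.448 0.53 ]
 [0.437 0.519]
 [0.442 0.567]]
clock: 20.45
tool_pos: [0.5444, 0.3986, 0.3924]
eef_rot: [-3.098, -0.519, -0.004]
wrist_force: [0.5, 0.4, 0.1]
gripper_width: 0.0702
grasp_force: 0.0
clk 20.45 g [0.5448 0.3988 0.2124] tooldelta [-0.0009  0.0012  0.0974] tilt [ 0.002  0.001 -1.   ] turn rz 0.001 q1,q6 [0.55 1.79]
```

```bash
python3 jog.py '[[0,0.001,0.035,0,0,0],[0,0,0.04,0,0,0],[0,0,0.022,0,0,0],[0,0,0,0,0,0]]' 
python3 jog.py '[[0,0,0,0,0,0],[0,0,0,0,0,0],[0,0,0,0,0,0],[0,0,0,0,0,0],[0,0,0,0,0,0]]' 0.015 30
python3 jog.py '[[0,0,-0.02,0,0,0],[0,0,-0.035,0,0,0],[0,0,-0.04,0,0,0],[0,0,0,0,0,0]]'
python3 - <<'E'
from h import *
go((.618,-.0255),.22,-1.24)
E
```

```text
clock: 20.95
tool_pos: [0.5443, 0.398, 0.2932]
eef_rot: [3.098, 0.52, -0.003]
wrist_force: [0.5, -0.5, 0.2]
gripper_width: 0.0702
grasp_force: 0.0
clock: 21.58
tool_pos: [0.5447, 0.3982, 0.2942]
eef_rot: [3.098, 0.52, 0.002]
wrist_force: [0.6, -1.2, 1.2]
gripper_width: 0.0338
grasp_force: 24.7
clock: 22.08
tool_pos: [0.5446, 0.3987, 0.394]
eef_rot: [-3.094, -0.52, -0.014]
wrist_force: [0.6, 0.1, -2.8]
gripper_width: 0.0277
grasp_force: 32.5
clk 22.07 g [0.5461 0.3996 0.214 ] tooldelta [-0.0709  0.4252 -0.0076] tilt [ 0.008  0.005 -1.   ] turn rz 0.002 q1,q6 [0.55 1.79]
```

```bash
python3 jog.py '[[0,0,0,0,0,0],[0,0,0,0,0,0]]'; python3 - <<'E'
from h import *
i=shot("w7");s=manip.get_image("scene")
go((.618,-.0255),.22,-1.24);print(manip.get_state()["ft_torque"])
p=proj("scene",[[.5445,.3975,.15]])[0].astype(int);print(p)
a=cv2.resize(s[p[1]-70:p[1]+70,p[0]-60:p[0]+60],(480,560),interpolation=cv2.INTER_CUBIC)
b=cv2.resize(i[140:360,240:400],(320,440));b=cv2.copyMakeBorder(b,0,120,0,0,0)
cv2.imwrite("pics/c7.png",np.hstack([a,b]))
E
```

```text
clock: 22.32
tool_pos: [0.5443, 0.3982, 0.3853]
eef_rot: [3.096, 0.52, -0.008]
wrist_force: [-0.6, 0.6, -2.8]
gripper_width: 0.0278
grasp_force: 32.5
clk 22.43 g [0.5437 0.3978 0.206 ] tooldelta [-0.0681  0.4244 -0.0133] tilt [-0.004 -0.002 -1.   ] turn rz 0.002 q1,q6 [0.55 1.79]
[-0.061411    0.00948456 -0.00296368]
[477 186]
```

View pics/c7.png

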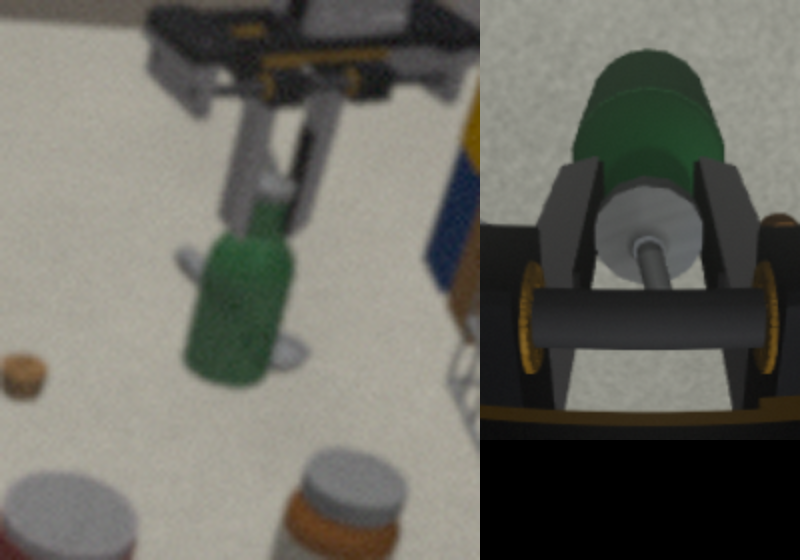

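The round bottle hangs upright in the grip and is held a little above the planned height. I'll carry it over and lower by force.

```bash
python3 jog.py '[[0,0,-0.03,0,0,0],[-0.007,0.03,-0.01,0,0,0],[-0.008,0.045,0,0,0,0],[-0.008,0.045,0,0,0,0],[-0.008,0.045,0,0,0,0]]' 
python3 jog.py '[[-0.008,0.045,0,0,0,0],[-0.008,0.045,0,0,0,0],[-0.008,0.045,0,0,0,0],[-0.008,0.045,0,0,0,0],[-0.007,0.045,0,0,0,0]]' 
python3 jog.py '[[0,0.03,0,0,0,0],[0,0,0,0,0,0],[0,0,0,0,0,0]]' 
python3 - <<'E'
from h import *
go((.618,-.0255),.136,-1.24);shot("w8");cv2.imwrite("pics/s8.png",manip.get_image("scene"))
E
```

```text
clock: 23.05
tool_pos: [0.5691, 0.231, 0.4276]
eef_rot: [3.098, 0.521, -0.002]
wrist_force: [1.3, 1.0, -2.3]
gripper_width: 0.0279
grasp_force: 31.7
clock: 23.68
tool_pos: [0.6057, 0.0054, 0.4277]
eef_rot: [-3.098, -0.52, 0.002]
wrist_force: [-0.4, 0.3, -3.0]
gripper_width: 0.0275
grasp_force: 31.7
clock: 24.05
tool_pos: [0.6154, -0.0211, 0.4279]
eef_rot: [-3.097, -0.52, 0.002]
wrist_force: [0.0, 0.3, -3.1]
gripper_width: 0.0273
grasp_force: 31.2
clk 24.05 g [ 0.6152 -0.021   0.2479] tooldelta [0.0013 0.0053 0.1119] tilt [-0.002  0.001 -1.   ] turn rz 0.002 q1,q6 [-0.13  1.11]
```

View pics/w8.png

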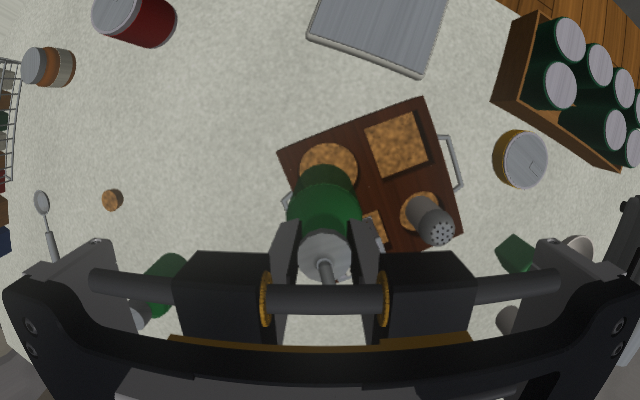

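The bottle hangs upright over the large round well. Lower it.

```bash
python3 jog.py '[[0.001,0.005,0.02,0,0,0],[0,0,0.04,0,0,0],[0,0,0.03,0,0,0],[0,0,0.008,0,0,0],[0,0,0,0,0,0]]' 
python3 jog.py '[[0,0,0.003,0,0,0],[0,0,0,0,0,0]]'
python3 jog.py '[[0,0,0.002,0,0,0],[0,0,0,0,0,0]]'
python3 jog.py '[[0,0,0.002,0,0,0],[0,0,0,0,0,0]]'
```

```text
clock: 24.78
tool_pos: [0.6181, -0.0252, 0.3309]
eef_rot: [-3.098, -0.522, 0.0]
wrist_force: [-0.1, 0.3, -2.5]
gripper_width: 0.0278
grasp_force: 31.2
clock: 25.02
tool_pos: [0.6183, -0.0258, 0.3291]
eef_rot: [3.097, 0.52, 0.003]
wrist_force: [0.5, -0.2, -3.4]
gripper_width: 0.0279
grasp_force: 31.2
clock: 25.28
tool_pos: [0.6181, -0.026, 0.3257]
eef_rot: [3.098, 0.52, 0.0]
wrist_force: [0.2, -0.5, -2.4]
gripper_width: 0.0278
grasp_force: 31.2
clock: 25.52
tool_pos: [0.618, -0.0259, 0.3233]
eef_rot: [-3.098, -0.52, 0.001]
wrist_force: [0.4, 0.2, -2.0]
gripper_width: 0.0275
grasp_force: 31.2
```

```bash
python3 jog.py '[[0,0,0.002,0,0,0],[0,0,0,0,0,0]]' | grep -E "tool|force"
python3 jog.py '[[0,0,0.002,0,0,0],[0,0,0,0,0,0]]'| grep -E "tool|force"
python3 jog.py '[[0,0,0.001,0,0,0],[0,0,0,0,0,0]]'| grep -E "tool|force"
```

```text
tool_pos: [0.618, -0.0259, 0.3214]
wrist_force: [-0.6, -0.8, -3.3]
grasp_force: 31.2
tool_pos: [0.618, -0.0259, 0.3194]
wrist_force: [-0.1, -0.3, -3.4]
grasp_force: 31.2
tool_pos: [0.6181, -0.0259, 0.3186]
wrist_force: [0.4, 0.4, -3.3]
grasp_force: 31.2
```

```bash
python3 jog.py '[[0,0,0.001,0,0,0],[0,0,0,0,0,0]]'| grep -E "tool|force"
```

```text
tool_pos: [0.6181, -0.0259, 0.3175]
wrist_force: [-0.1, 0.6, -3.0]
grasp_force: 31.2
```

```bash
python3 jog.py '[[0,0,0.002,0,0,0],[0,0,0,0,0,0]]'| grep -E "tool|force"
python3 jog.py '[[0,0,0.001,0,0,0],[0,0,0,0,0,0]]'| grep -E "tool|force"
python3 jog.py '[[0,0,0.001,0,0,0],[0,0,0,0,0,0]]'| grep -E "tool|force"
```

```text
tool_pos: [0.6181, -0.0259, 0.3157]
wrist_force: [1.0, 0.3, -2.5]
grasp_force: 31.2
tool_pos: [0.6182, -0.0258, 0.3156]
wrist_force: [-0.2, 1.2, 0.0]
grasp_force: 31.5
tool_pos: [0.6183, -0.0258, 0.3155]
wrist_force: [0.1, 0.8, 5.4]
grasp_force: 31.7
```

```bash
python3 jog.py '[[0,0,0,0,0,0],[0,0,0,0,0,0],[0,0,0,0,0,0],[0,0,0,0,0,0]]' 0.055
python3 jog.py '[[0,0,-0.02,0,0,0],[0,0,-0.04,0,0,0],[0,0,-0.05,0,0,0],[0,0,-0.03,0,0,0],[0,0,0,0,0,0]]'
python3 - <<'E'
from h import *
go((.5933,-.349),.25,-1.24)
i=shot("w9");cv2.imwrite("pics/s9.png",manip.get_image("scene"))
cv2.imwrite("pics/c9.png",np.hstack([i[80:320,180:540],cv2.resize(cv2.imread("pics/s9.png")[150:270,200:380],(360,240))]))
E
```

```text
clock: 27.78
tool_pos: [0.6181, -0.0259, 0.3132]
eef_rot: [-3.098, -0.52, 0.001]
wrist_force: [-0.3, 0.0, -0.0]
gripper_width: 0.0549
grasp_force: 0.0
clock: 28.4
tool_pos: [0.6181, -0.0259, 0.4572]
eef_rot: [3.096, 0.52, 0.01]
wrist_force: [0.3, 0.5, 0.3]
gripper_width: 0.055
grasp_force: 0.0
clk 28.40 g [ 0.6193 -0.0261  0.2772] tooldelta [-0.1303  0.2966  0.0273] tilt [ 0.007 -0.001 -1.   ] turn rz 0.002 q1,q6 [-0.13  1.1 ]
```

View pics/c9.png

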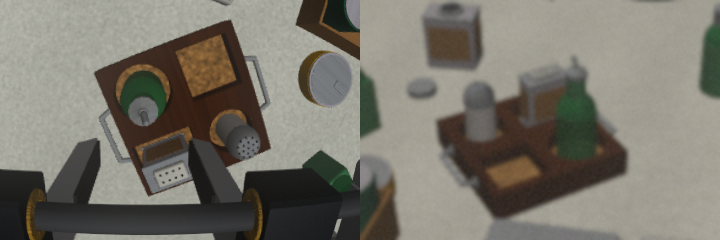

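All three stand upright in their wells. Now the square bottle.

```bash
python3 jog.py '[[-0.027,0.042,0,0,0,0],[-0.027,0.042,0,0,0,0],[-0.027,0.042,0,0,0,0],[-0.027,0.042,0,0,0,0],[-0.027,0.042,0,0,0,0]]' |grep tool
python3 jog.py '[[-0.027,0.042,0,0,0,0],[-0.027,0.045,0,0,0,0],[0,0,0,0,0,0],[0,0,0,0,0,0]]' |grep tool
python3 - <<'E'
from h import *
i=shot("w10");P=np.load("pose.npy")
h=cv2.cvtColor(i,cv2.COLOR_BGR2HSV)
q=proj("wrist",[[.593,-.349,.1]],P)[0];print(q)
m=((h[...,0]>45)&(h[...,0]<90)&(h[...,1]>80)).astype(np.uint8)
y,x=np.mgrid[:400,:640];m[np.hypot(x-q[0],y-q[1])>60]=0
c=max(cv2.findContours(m,0,1)[0],key=cv2.contourArea)
w=plane("wrist",c[:,0],.08,P)
print(cv2.minAreaRect((w*1000).astype(np.float32)),cv2.minAreaRect(c))
a,b=(q-[80,60]).astype(int);a=max(a,0);b=max(b,0)
cv2.imwrite("pics/c10.png",cv2.resize(i[b:b+120,a:a+160],(800,600),interpolation=cv2.INTER_CUBIC));print(a,b)
go((.5933,-.349),.115,-1.24)
E
```

```text
tool_pos: [0.5586, -0.27, 0.4502]
tool_pos: [0.5367, -0.3682, 0.4512]
[326.07486128 126.82224389]
((593.0918579101562, -347.13970947265625), (44.27395248413086, 43.78179168701172), 58.40238571166992) ((324.3658752441406, 125.70732116699219), (39.04344177246094, 38.73109436035156), 51.34019470214844)
246 66
clk 29.68 g [ 0.5365 -0.3671  0.2721] tooldelta [0.0597 0.002  0.157 ] tilt [-0.002  0.002 -1.   ] turn rz 0.003 q1,q6 [-0.69  0.55]
```

View pics/c10.png

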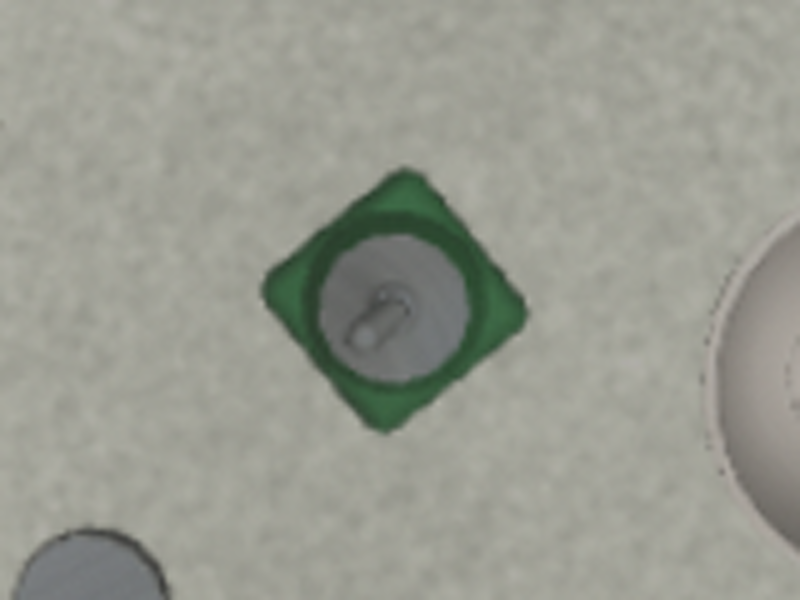

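```bash
python3 - <<'E'
from h import *
P=np.load("pose.npy");print(plane("wrist",(324.6,127.6),.135,P)); go((.593,-.348),.119,-1.24)
E
python3 jog.py '[[0.059,0.001,0,0,0,0],[0,0,0.04,0,0,0],[0,0,0.03,0,0,0],[0,0,0,0,0,0],[0,0,0,0,0,0]]' |grep tool
python3 - <<'E'
from h import *
go((.593,-.348),.119,-1.24)
E
```

```text
[[ 0.5927991  -0.34750326]]
clk 29.68 g [ 0.5365 -0.3671  0.2721] tooldelta [0.0597 0.0009 0.153 ] tilt [-0.002  0.002 -1.   ] turn rz 0.003 q1,q6 [-0.69  0.55]
tool_pos: [0.593, -0.349, 0.3853]
clk 30.30 g [ 0.5933 -0.3492  0.2053] tooldelta [ 0.     -0.0014  0.0863] tilt [ 0.002 -0.001 -1.   ] turn rz 0.003 q1,q6 [-0.61  0.62]
```

```bash
python3 jog.py '[[0,-0.001,0.035,0,0,0],[0,0,0.035,0,0,0],[0,0,0.014,0,0,0],[0,0,0,0,0,0],[0,0,0,0,0,0]]' |grep tool
python3 jog.py '[[0,0,0,0,0,0],[0,0,0,0,0,0],[0,0,0,0,0,0],[0,0,0,0,0,0],[0,0,0,0,0,0]]' 0.015 30 |grep -E "g"
python3 jog.py '[[0,0,0,0,0,0],[0,0,0,0,0,0],[0,0,0,0,0,0]]' 
python3 - <<'E'
from h import *
go((.6795,-.096),.22,-1.54)
E
```

```text
tool_pos: [0.5927, -0.3493, 0.3024]
gripper_width: 0.0279
grasp_force: 29.9
clock: 31.92
tool_pos: [0.5923, -0.349, 0.3001]
eef_rot: [3.098, 0.52, 0.001]
wrist_force: [0.3, 1.5, 3.5]
gripper_width: 0.0278
grasp_force: 29.9
clk 31.93 g [ 0.5924 -0.349   0.1201] tooldelta [ 0.165  -0.2106 -0.0999] tilt [ 0.001 -0.    -1.   ] turn rz 0.302 q1,q6 [-0.61  0.62]
```

```bash
python3 jog.py '[[0,0,-0.02,0,0,0],[0,0,-0.04,0,0,0],[0,0,-0.05,0,0,0],[0,0,-0.035,0,0,0],[0,0,0,0,0,0]]' |grep -E "tool|force|wid"
python3 jog.py '[[0.02,-0.025,0,0,0,0],[0.029,-0.037,0,0,0,0],[0.029,-0.037,0,0,0,0],[0.029,-0.037,0,0,0,0],[0.029,-0.037,0,0,0,0]]' |grep -E "tool|force|wid"
python3 jog.py '[[0.029,-0.037,0,0,0,0],[0,0,0,0,0,0.15],[0,0,0,0,0,0.15],[0,0,0,0,0,0],[0,0,0,0,0,0]]' |grep -E "tool|force|wid"
python3 - <<'E'
from h import *
go((.6795,-.096),.136,-1.54)
i=shot("w11");P=np.load("pose.npy")
h=cv2.cvtColor(i,cv2.COLOR_BGR2HSV);m=((h[...,0]>45)&(h[...,0]<90)&(h[...,1]>80)).astype(np.uint8)
m[:,:250]=0;m[:,400:]=0
c=max(cv2.findContours(m,0,1)[0],key=cv2.contourArea);print(cv2.boundingRect(c))
z=P[0][2]-.18-.12
print("expected base/body px",proj("wrist",[[*P[0][:2],z],[*P[0][:2],z+.085]],P).round(1))
E
```

```text
tool_pos: [0.5921, -0.3493, 0.449]
wrist_force: [0.1, 0.0, -4.0]
gripper_width: 0.0271
grasp_force: 30.0
tool_pos: [0.6648, -0.1399, 0.4406]
wrist_force: [0.2, -0.2, -5.2]
gripper_width: 0.0275
grasp_force: 30.0
tool_pos: [0.6797, -0.0969, 0.4426]
wrist_force: [-0.2, -0.3, -4.6]
gripper_width: 0.0274
grasp_force: 30.1
clk 33.80 g [ 0.6791 -0.0968  0.2626] tooldelta [ 0.0008 -0.0007  0.1266] tilt [-0.003  0.001 -1.   ] turn rz 0.004 q1,q6 [-0.22  1.31]
(250, 162, 116, 91)
expected base/body px [[324.7 192. ]
 [324.8 222.4]]
```

```bash
python3 jog.py '[[0,0,0.03,0,0,0],[0,0,0.04,0,0,0],[0,0,0.03,0,0,0],[0,0,0.018,0,0,0],[0,0,0,0,0,0]]' |grep -E "tool|force|wid"
python3 jog.py '[[0,0,0.003,0,0,0],[0,0,0,0,0,0]]' |grep -E "tool|wrist"
python3 jog.py '[[0,0,0.002,0,0,0],[0,0,0,0,0,0]]' |grep -E "tool|wrist"
```

```text
tool_pos: [0.6793, -0.0968, 0.3247]
wrist_force: [0.1, -0.4, -3.8]
gripper_width: 0.0274
grasp_force: 30.1
tool_pos: [0.6799, -0.0967, 0.3255]
wrist_force: [-1.0, -0.3, -5.5]
tool_pos: [0.6796, -0.0966, 0.322]
wrist_force: [-0.3, 0.0, -4.2]
```

```bash
python3 jog.py '[[0,0,0.003,0,0,0],[0,0,0,0,0,0]]' |grep -E "tool|wrist"
python3 jog.py '[[0,0,0.001,0,0,0],[0,0,0,0,0,0]]' |grep -E "tool|wrist"
python3 jog.py '[[0,0,0.001,0,0,0],[0,0,0,0,0,0]]' |grep -E "tool|wrist"
```

```text
tool_pos: [0.6795, -0.0967, 0.3181]
wrist_force: [-0.0, 0.5, -3.4]
tool_pos: [0.6796, -0.0967, 0.3175]
wrist_force: [-0.8, -0.4, -5.0]
tool_pos: [0.6796, -0.0967, 0.3166]
wrist_force: [-0.2, 0.5, -4.6]
```

```bash
python3 jog.py '[[0,0,0.001,0,0,0],[0,0,0,0,0,0]]' |grep -E "tool|wrist"
python3 jog.py '[[0,0,0.001,0,0,0],[0,0,0,0,0,0]]' |grep -E "tool|wrist"
```

```text
tool_pos: [0.6797, -0.0966, 0.3163]
wrist_force: [-0.6, -0.1, -2.1]
tool_pos: [0.6798, -0.0965, 0.3162]
wrist_force: [0.1, 1.3, 1.8]
```

```bash
python3 jog.py '[[0,0,0,0,0,0],[0,0,0,0,0,0],[0,0,0,0,0,0],[0,0,0,0,0,0],[0,0,0,0,0,0]]' 0.055 |grep -E "tool|force|wid"
python3 jog.py '[[0,0,-0.02,0,0,0],[0,0,-0.04,0,0,0],[0,0,-0.05,0,0,0],[0,0,-0.03,0,0,0],[0,0,0,0,0,0]]'|grep -E "tool|force|wid"
python3 jog.py '[[-0.05,0,0,0,0,0],[-0.05,0,0,0,0,0],[-0.05,0,0,0,0,0],[-0.05,0,0,0,0,0],[-0.05,0,0,0,0,0]]'|grep -E "tool"
python3 jog.py '[[0,0,0,0,0,0],[0,0,0,0,0,0]]'|grep -E "tool|clock"
python3 - <<'E'
from h import *
t=manip.get_image("top");cv2.imwrite("pics/tf.png",t);s=manip.get_image("scene");cv2.imwrite("pics/sf.png",s)
for n,i in(("top",t),("scene",s)):
    h=cv2.cvtColor(i,cv2.COLOR_BGR2HSV);m=((h[...,0]>50)&(h[...,0]<85)&(h[...,1]>90)&(h[...,2]>30)).astype(np.uint8)
    k,l,st,ce=cv2.connectedComponentsWithStats(m)
    for nm,xy in(("sq",(.6795,-.0965)),("rd",(.618,-.0258))):
        pr=proj(n,[[*xy,.04],[*xy,.145],[*xy,.09]]).round(0)
        d=np.hypot(*(ce-pr[2]).T);d[st[:,4]<30]=999;j=d.argmin();print(n,nm,"pred rim/neck/mid",pr.tolist(),"blob",st[j],ce[j].round(1))
E
```

```text
tool_pos: [0.6796, -0.0967, 0.3146]
wrist_force: [-0.5, 0.1, -0.4]
gripper_width: 0.0549
grasp_force: 0.0
tool_pos: [0.6792, -0.0965, 0.4606]
wrist_force: [0.3, 0.0, -0.5]
gripper_width: 0.0554
grasp_force: 0.0
tool_pos: [0.4279, -0.1047, 0.4529]
clock: 38.35
tool_pos: [0.43, -0.1049, 0.454]
top sq pred rim/neck/mid [[347.0, 122.0], [351.0, 109.0], [349.0, 116.0]] blob [336 108  26  20 242] [349. 118.]
top rd pred rim/neck/mid [[316.0, 148.0], [317.0, 137.0], [317.0, 143.0]] blob [307 136  22  19 237] [317.5 145.7]
scene sq pred rim/neck/mid [[276.0, 231.0], [274.0, 197.0], [275.0, 215.0]] blob [266 205  18  16 137] [274.1 213.5]
scene rd pred rim/neck/mid [[308.0, 220.0], [308.0, 186.0], [308.0, 204.0]] blob [299 198  17  13 124] [306.3 203.9]
```

Both bottles show up upright in two views, where I predicted them. Handing in.

```bash
python3 -c "
from workcell import manip
print(manip.job_done())"
```

```text
the job is handed in; nothing more can be done
None
```

I placed all four items upright in their wells, left the three look-alikes alone, and handed the job in at about 38.5 s; I set the shaker and tin down before the bottles so the gripper would clear the spouts, and checked the square bottle's final stand only by colour masks in two views.

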